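# Turn the press handwheel until the red spoke is up

## Task

Push the spokes of the roller press's handwheel round, one after another and in whichever direction you like, until the spoke with the red grip points straight up, then leave the wheel at rest. Use the outside of the fingers gently: do not grip or force the wheel, and do not disturb the loose things on the bench.

Things in the scene. Friction and masses are not known exactly. Their poses are not given: they have to be found in the camera images.
- wheel: upright handwheel with five spokes, on the far side of a green bench-top roller press. Origin: hub centre, 180 mm above the bench. x axis: along the level shaft, pointing away from the press (roughly away from the robot); it turns endlessly about x either way. z axis: along the red-gripped spoke (vertical when that spoke is straight up). All spokes lie in its y-z plane, 72 degrees apart.
- red_tip (a point): outer end of the red-gripped spoke, 155 mm from the hub centre, on its centre line; axes as the wheel's. All five spokes are this long; from 75 mm outwards each is a round grip 18 mm in diameter (one red, four dark wood). Further in, a ring of 71 mm outer radius, 14 mm thick, joins them.
- shaft (a point): point on the fixed shaft 40 mm behind the hub centre, at hub height; axes of the press (x away from the press, z up). Plain friction: the wheel turns under 2 to 4 N pushed sideways near a spoke's end and stays where it is left. Nothing stands above the wheel.
- press_top (a point): centre of the press's top, 45 mm above hub height and 145 mm behind the wheel's plane; axes of the press. The press lies 50 to 245 mm behind the wheel's plane, 130 mm wide, on a foot 240 mm wide, with a bed board 360 mm wide 50 mm below hub height.
- spool_blue: bystander, loose: blue thread spool, 42 dia x 64 tall, upright (mm); origin at its underside
- spool_orange: bystander, loose: orange thread spool, 42 dia x 64 tall, upright (mm); origin at its underside
- dye_jar: bystander, loose: amber jar with black cap, 60 dia x 85 tall (mm); origin at its underside
- mug: bystander, loose: white mug, 80 dia x 90 tall (mm); origin at its underside
- mallet: bystander, loose: hammer with a wooden handle, lying flat on the bench
- weight: bystander, loose: brass weight with a knob, 60 dia x 65 tall (mm); origin at its underside

How it is judged:
By the outcome, as a careful person would: the job done as asked, in the order asked, and still so for the second after the job is handed in, with the robot touching nothing.
It also fails if it takes over 45 s, if anything falls off the work surface, if the arm or the gripper's body presses on something with over 40 N, if the wrist force passes 120 N, or if a joint passes its speed limit or range.

## Robot

A 6-joint arm with a two-finger parallel gripper is mounted at the origin on the work surface. World frame = base frame: x ahead of the robot, y to its left, z up, the work surface at z = 0. Lengths are in m, angles in rad, forces in N, time in s.
With the tool pointing down it reaches from about 0.35 to 0.85 m from the base axis. Payload 8.1 kg.
Tool frame: the origin (TCP) lies at the very end of the fingers, on their centre line; the grasp point (between the pads) lies 19 mm behind it; z points along the fingers, y is the line along which they close (so a half turn about z gives the same grasp; the last joint's range is limited). The gripper opens to 93 mm and grips with 3 to 60 N. Pads are 15 mm wide; open, the fingers measure 128 mm over their backs; the gripper's body (75 mm by 188 mm) begins 65 mm behind the grasp point.
Start: joints at [-1.255, 0.13, 1.488, -0, 1.523, -0.085], TCP at [0.234, -0.552, 0.219] pointing down, gripper open.
Joint ranges: [-2.96, 2.96], [-0.89, 2.26], [0.02, 2.5], [-1.34, 4.48], [0, 2.73], [-2.66, 2.66]. Speed limits (rad/s): [2.39, 2.39, 2.79, 3.14, 3.14, 3.14].

## Interface

Orientations are given as a rotation vector (axis times angle).
In Python, from plant import robot gives the robot as it stands. The module is installed in compiled form; this text tells all that it offers.
- The arm moves only by the tool play_rows, never from a script. Its argument "increments" is text: rows parted by semicolons, each of 5 numbers parted by spaces: the shift along the tool's x, y, z in mm, then the turn about the tool's z in degrees, then the closure, from -1 (fully open) to 1 (shut). In form: dx dy dz yaw claw; .... A call has 1 to 20 rows; each row is the pose to reach, as a shift and turn from the pose commanded when the call began, along the tool's axes at that moment; what a row does not reach only later rows make up. A row lasts 1/10 s, in which the tool goes at most 50 mm and 8.59 degrees, less where a joint would pass 70% of its speed; a pose out of reach is approached as far as the arm can. A call with a gripper value outside its range is refused whole. The fingers move at their own pace and stop on an object; "force" is the grip in N (left out, the last holds). Time passes only in rows, so rows that repeat a pose let the fingers close. It gives the time, the measured TCP pose, the force, the opening and the grip force at its end, in the units of the state.
- robot.read_state(): the state, without advancing time (a new reading comes with each control period).
- robot.read_camera(name): name is "scene" or "side" or "wrist"; returns the picture (420x560x3 uint8, blue, green, red); there is no depth.
- robot.calibration(name): a dict with "vertical_fov" (degrees; the focal length in pixels is half the picture's height over the tangent of half this angle, whatever the lens; pixels are square), "cx", "cy" (the principal point, pixels), "D" ([k1, k2, p1, p2, k3] as OpenCV has them; the pictures are not rectified), "rvec" (rotation vector, rad) and "tvec" (3), from world to camera coordinates, as OpenCV has them. Camera axes: x right, y down, z forward; pixel columns grow to the right and rows downward; lengths in m; the calibration is good to about 2 mm. A picture is of the moment at which its call begins: read the wrist's pose just before it. calibration takes no time and is no camera call; for the wrist camera it gives the pose at the moment of the call.
- robot.close_job(): hands the job in; it is judged then, once.
Trained networks look in the newest picture that a camera, given by its name, has taken for a name from the list of things; names that differ only in an ending like _2 or _b are one class to them, and where a whole thing is asked for, a point or a joint stands for the part that bears it (a point fixed in the world has none). Each returns a list of dicts, best first, with "conf" (0 to 1); they miss things now and then, are a little off and sometimes report something else, mostly with a low value. They report only what shows in the picture. A call takes as long as a camera call.
- robot.recognise(camera, query): "centre" ([x, y, z] in m, in world coordinates, good to about 4 mm: the middle of the surface that is visible of it).
- robot.regions_of(camera, query): "pixels" (420x560 bool, what is visible of it).
- robot.landmark_of(camera, query): "centre" ([x, y, z] in m, in world coordinates, good to about 4 mm: a listed point, or the origin of a listed thing).
The state is a dict: "t": time; "q": joint angles; "dq": joint speeds; "joint_torque": joint torques, N m; "tool_pos": TCP position; "orientation": TCP orientation; "force": force on the tool from outside, world axes, zero at the start; "wrist_torque": the same for the moment, N m; "opening": finger opening in m; "gripper_force": force on a finger pad.
Only numpy, scipy, OpenCV 4.12 (cv2) and the standard library are available. Lean on these libraries where they do the work, as an engineer would, in place of code of your own. Each camera call takes 0.05 s, during which the arm holds its last target. There are 200 camera calls.

## Working session

There is one attempt and no reset: what is moved stays moved. The work goes in short steps, Python scripts to look and compute and a tool call to move; the robot and the scene stay as the last step left them, time stands still between calls to the robot, and variables do not carry over. Pictures are saved under pics/ and viewed, at most 10 in all, crops included, and the job is handed in when it is done.

Besides the shell and the picture viewer there is one more tool, called after "Request:" in YAML: its name, and indented under it one key for each argument. play_rows: Moves the arm, as the interface text tells. Its arguments: {"type":"object","properties":{"increments":{"type":"string"},"force":{"type":"number"}},"required":["increments"]}

```bash
mkdir -p pics; python3 - <<'E'
from plant import robot
import cv2, numpy as np
a=robot.read_camera("scene"); b=robot.read_camera("side")
cv2.imwrite("pics/scene0.png",a); cv2.imwrite("pics/side0.png",b)
for c in("scene","side"):
  k=robot.calibration(c); print(c,{i:np.round(v,3) for i,v in k.items()})
  for q in("wheel","red_tip","shaft","press_top","spool_blue","spool_orange","dye_jar","mug","mallet","weight"):
    print(q,[(np.round(d["centre"],3),round(d["conf"],2)) for d in robot.landmark_of(c,q)[:2]])
s=robot.read_state();print(s["t"],s["tool_pos"],s["orientation"],s["opening"])
E
```

```text
scene {'vertical_fov': np.float64(56.041), 'cx': np.float64(279.378), 'cy': np.float64(208.518), 'D': array([-0.085,  0.   ,  0.   ,  0.   ,  0.   ]), 'rvec': array([ 1.651,  2.031, -0.749]), 'tvec': array([ 0.094, -0.293,  1.638])}
wheel [(array([0.532, 0.093, 0.179]), 0.95)]
red_tip [(array([ 0.515, -0.003,  0.062]), 0.97)]
shaft []
press_top [(array([0.394, 0.125, 0.226]), 0.7), (array([0.532, 0.093, 0.181]), 0.33)]
spool_blue [(array([ 0.627, -0.035,  0.003]), 0.49)]
spool_orange [(array([0.668, 0.128, 0.   ]), 0.82)]
dye_jar [(array([ 0.385,  0.418, -0.004]), 0.63), (array([ 0.588,  0.485, -0.002]), 0.33)]
mug [(array([ 0.587,  0.485, -0.002]), 0.97)]
mallet [(array([ 0.573, -0.473,  0.   ]), 0.9)]
weight [(array([ 0.387, -0.421, -0.004]), 0.82)]
side {'vertical_fov': np.float64(55.478), 'cx': np.float64(275.523), 'cy': np.float64(210.394), 'D': array([-0.046,  0.   ,  0.   ,  0.   ,  0.   ]), 'rvec': array([ 0.502, -2.826,  0.993]), 'tvec': array([0.538, 0.269, 1.141])}
wheel [(array([0.531, 0.09 , 0.179]), 0.83)]
red_tip [(array([ 0.515, -0.004,  0.058]), 0.82), (array([ 0.587,  0.484, -0.001]), 0.5)]
shaft [(array([0.494, 0.102, 0.181]), 0.68)]
press_top [(array([0.392, 0.124, 0.226]), 0.58)]
spool_blue [(array([ 0.625, -0.04 ,  0.002]), 0.51)]
spool_orange [(array([0.666, 0.122, 0.001]), 0.78)]
dye_jar [(array([ 0.386,  0.415, -0.002]), 0.92)]
mug [(array([0.584, 0.483, 0.001]), 0.77)]
mallet [(array([ 0.572, -0.473, -0.   ]), 0.69)]
weight [(array([ 0.386, -0.423,  0.001]), 0.87)]
1.1 [ 0.23410383 -0.55243964  0.21864565] [-3.07871301e+00 -6.25332288e-01  1.02495740e-05] 0.09294474979593562
```

View pics/scene0.png

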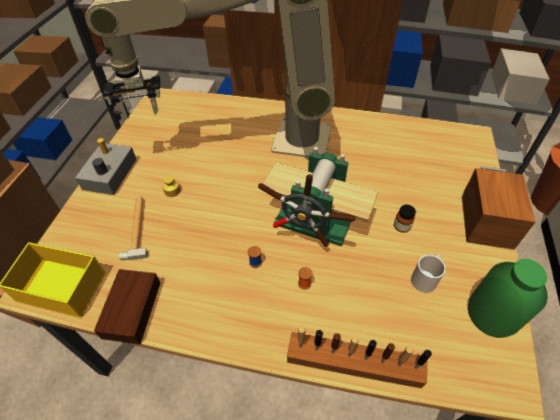

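View pics/side0.png

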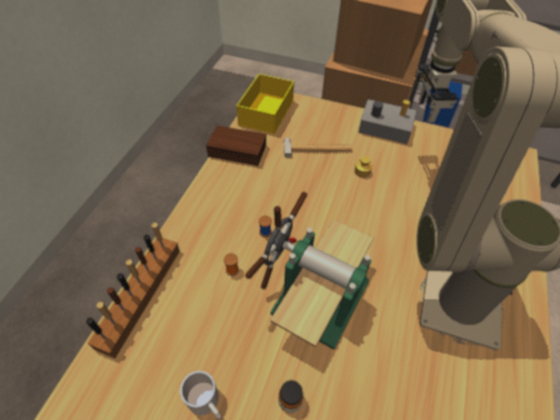

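The scene view shows the wheel at about (305,215), with its red grip at lower right from the robot's side, about (280,223). By my numbers red is 141° from up. Two pushes of the top spoke to the left, about 72° and 69°, should bring it up. First I move above the wheel with the fingers closed.

Request:
play_rows:
  increments: "0 0 -40 0 1;0 0 -80 0 1;0 0 -120 0 1;0 0 -150 0 1;35 -31 -150 -5 1;70 -62 -150 -10 1;105 -93 -150 -15 1;140 -124 -150 -20 1;175 -155 -150 -25 1;210 -186 -150 -30 1;245 -217 -150 -35 1;280 -248 -150 -40 1;315 -279 -150 -45 1;350 -310 -150 -50 1;385 -341 -150 -53.6 1;420 -372 -150 -53.6 1;455 -403 -150 -53.6 1;498 -441 -150 -53.6 1;498 -441 -150 -53.6 1;498 -441 -150 -53.6 1"
  force: 20

```text
t: 3.1
tool_pos: [0.5207, 0.0494, 0.3682]
orientation: [-2.463, -1.95, 0.001]
force: [-0.3, 0.4, -0.2]
opening: 0.0002
gripper_force: 0.0
```

```bash
cat > h.py <<'E'
from plant import robot
import numpy as np
from scipy.spatial.transform import Rotation as R
H=np.array([.5315,.0915,.18]); X=np.array([.973,-.232,0]); Y=np.array([.232,.973,0])
def rel():
  s=robot.read_state(); p=s["tool_pos"]-H; M=R.from_rotvec(s["orientation"]).as_matrix()
  print("t",round(s["t"],2),"rel x,y,z mm",np.round([p@X*1e3,p@Y*1e3,p[2]*1e3],1),"F",np.round(s["force"],1),"open",round(s["opening"],4)); print("toolx·(X,Y)",np.round([M[:,0]@X,M[:,0]@Y],3))
def ang(c):
  robot.read_camera(c)
  h=robot.landmark_of(c,"wheel")[:1]
  for d in robot.landmark_of(c,"red_tip")[:2]:
    v=np.array(d["centre"])-H; v2=v if not h else np.array(d["centre"])-np.array(h[0]["centre"])
    print(c,"red left-angle",[round(np.degrees(np.arctan2(u@Y,u[2])),1) for u in(v,v2)],"rad",round(np.hypot(v@Y,v[2])*1e3,1),"conf",round(d["conf"],2))
E
python3 -c "
from h import *
import cv2
rel(); ang('scene'); ang('side'); cv2.imwrite('pics/s1.png',robot.read_camera('scene')[120:300,200:420].repeat(3,0).repeat(3,1))"
```

```text
t 3.1 rel x,y,z mm [ -0.7 -43.5 188.2] F [-0.3  0.4 -0.2] open 0.0002
toolx·(X,Y) [-0.003  1.   ]
scene red left-angle [np.float64(-141.2), np.float64(-140.4)] rad 153.1 conf 0.68
side red left-angle [np.float64(-140.3), np.float64(7.8)] rad 155.7 conf 0.6
```

View pics/s1.png

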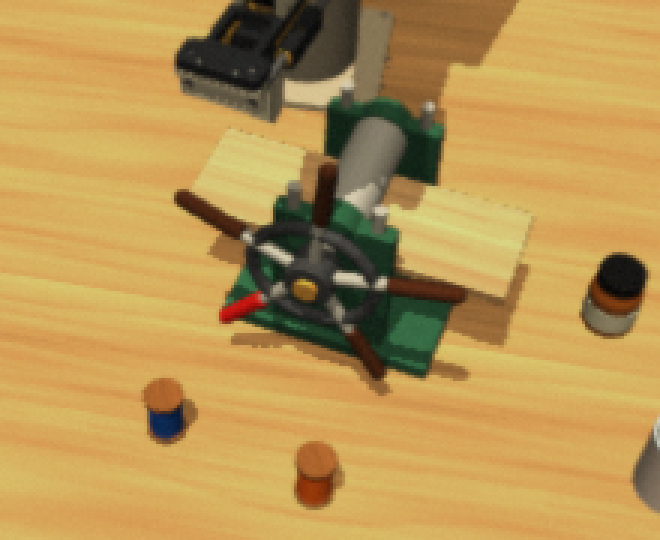

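The crop shows the wheel with red at lower left of the view, about (240,308), one spoke nearly upright, and the gripper at top left. I'll check which way the gripper's body lies before going lower.

```bash
python3 -c "
from h import *
import cv2
a=robot.read_camera('scene')[0:220,180:440];b=robot.read_camera('side')[120:340,180:440]
cv2.imwrite('pics/s2.png',cv2.resize(np.hstack([a,b]),(800,338)))"
```

```text
(no output)
```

View pics/s2.png

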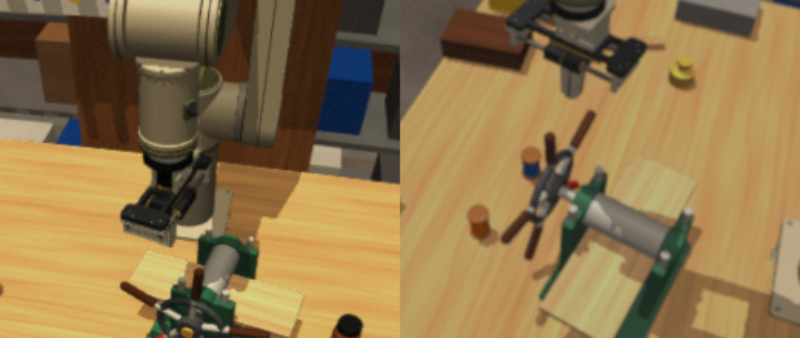

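Request:
play_rows:
  increments: "0 1 40 0 1;0 1 78 0 1;12 1 78 0 1;20 1 78 0 1;26 1 78 0 1;36 1 77 0 1;46 1 77 0 1;56 1 77.5 0 1;65.5 1 79 0 1;75 1 81.5 0 1;84.5 1 85 0 1;93.5 1 89 0 1;102.5 1 94 0 1;110.5 1 100 0 1;118.5 1 106.5 0 1;126 1 114 0 1;132.5 1 122 0 1;137 1 128 0 1;140 1 133 0 1;142 1 137 0 1"

```text
t: 5.55
tool_pos: [0.5546, 0.186, 0.2312]
orientation: [-2.466, -1.946, 0.0]
force: [-1.3, -1.9, 2.0]
opening: 0.0003
gripper_force: 1.3
```

```bash
python3 -c "
from h import *
rel(); ang('scene'); ang('side')"
```

```text
t 5.55 rel x,y,z mm [ 0.6 97.3 51.2] F [-1.3 -1.9  2. ] open 0.0003
toolx·(X,Y) [0. 1.]
scene red left-angle [np.float64(-76.0), np.float64(-76.6)] rad 152.9 conf 0.92
side red left-angle [np.float64(-76.4), np.float64(-76.6)] rad 154.1 conf 0.96
```

Request:
play_rows:
  increments: "0 0 -45 0 1;0 0 -90 0 1;0 0 -140 0 1;-45 0 -140 0 1;-90 0 -140 0 1;-143 0 -140 0 1;-143 0 -100 0 1;-143 0 -59 0 1;-132 0 -59 0 1;-125 0 -59 0 1;-116 0 -59 0 1;-106 0 -60 0 1;-96 0 -60 0 1;-86 0 -59.5 0 1;-76.5 0 -58 0 1;-67 0 -55.5 0 1;-57.5 0 -52 0 1;-48.5 0 -48 0 1;-39.5 0 -43 0 1;-34 0 -39 0 1"

```text
t: 7.85
tool_pos: [0.5465, 0.1536, 0.2697]
orientation: [-2.465, -1.946, 0.001]
force: [-2.1, -2.1, 2.2]
opening: 0.0004
gripper_force: 1.5
```

```bash
python3 -c "
from h import *
rel(); ang('scene'); ang('side')"
```

```text
t 7.85 rel x,y,z mm [ 0.2 63.9 89.7] F [-2.1 -2.1  2.2] open 0.0004
toolx·(X,Y) [0. 1.]
scene red left-angle [np.float64(-29.1), np.float64(-29.1)] rad 157.2 conf 0.83
side red left-angle [np.float64(-29.8), np.float64(-30.5)] rad 152.1 conf 0.93
side red left-angle [np.float64(57.6), np.float64(84.0)] rad 3.7 conf 0.63
```

Request:
play_rows:
  increments: "4 0 3 0 1;7.5 0 6 0 1;11 0 9 0 1;14.5 0 12.5 0 1;18 0 16 0 1;21.5 0 20 0 1;24.5 0 24 0 1;27.5 0 28.5 0 1;29.5 0 32 0 1;31 0 35 0 1;32 0 37 0 1;33 0 38.5 0 1;33 0 38.5 0 1"

```text
t: 9.45
tool_pos: [0.5544, 0.185, 0.232]
orientation: [-2.466, -1.946, -0.0]
force: [-1.0, -0.1, 1.0]
opening: 0.0005
gripper_force: 0.6
```

```bash
cat >> h.py <<'E'
def many(n=4):
  for c in("scene","side"):
    for _ in range(n): ang(c)
E
python3 -c "
from h import *
rel(); many(4)"
```

```text
t 9.45 rel x,y,z mm [ 0.5 96.3 52. ] F [-1.  -0.1  1. ] open 0.0005
toolx·(X,Y) [0. 1.]
scene red left-angle [np.float64(-4.2), np.float64(-3.9)] rad 154.6 conf 0.7
scene red left-angle [np.float64(-109.2), np.float64(-109.2)] rad 558.9 conf 0.4
scene red left-angle [np.float64(-4.6), np.float64(-5.7)] rad 154.1 conf 0.68
scene red left-angle [np.float64(-4.4), np.float64(-5.3)] rad 155.9 conf 0.81
side red left-angle [np.float64(-4.7), np.float64(-5.5)] rad 151.8 conf 0.88
side red left-angle [np.float64(-5.2), np.float64(-5.0)] rad 154.8 conf 0.96
side red left-angle [np.float64(-4.4), np.float64(-4.2)] rad 153.9 conf 0.95
side red left-angle [np.float64(-4.4), np.float64(-4.6)] rad 155.0 conf 0.74
```

Request:
play_rows:
  increments: "1 0 2 0 1;1.7 0 4 0 1;2.2 0 6 0 1;2.7 0 7.5 0 1;2.7 0 7.5 0 1;2.7 0 7.5 0 1"

```text
t: 11.25
tool_pos: [0.555, 0.1874, 0.2245]
orientation: [2.466, 1.946, -0.0]
force: [-0.5, -0.1, 1.6]
opening: 0.0005
gripper_force: 0.6
```

```bash
cat > px.py <<'E'
from h import *
import cv2
from scipy.optimize import least_squares
# fit red spoke axis in both pictures: red pixels' principal line vs projection of hub->tip plane
def fit():
  obs=[]
  for c in("scene","side"):
    im=robot.read_camera(c); k=robot.calibration(c); f=210/np.tan(np.radians(k["vertical_fov"]/2))
    K=np.array([[f,0,k["cx"]],[0,f,k["cy"]],[0,0,1]])
    pr=lambda P,k=k,K=K: cv2.projectPoints(np.atleast_2d(P).astype(float),k["rvec"],k["tvec"],K,k["D"])[0][:,0]
    b,g,r=[im[...,i].astype(int) for i in range(3)]
    m=(r>110)&(g<60)&(b<60)
    pm=pr(H+[0,0,.115])[0]; yy,xx=np.nonzero(m); ok=np.hypot(xx-pm[0],yy-pm[1])<30
    px=np.c_[xx,yy][ok].astype(float)
    obs.append((pr,px.mean(0),c,len(px)))
    a=pr([H,H+[0,0,.155]]); print(c,"n",len(px),"centroid",px.mean(0).round(1),"expected upright",pr(H+[0,0,.115])[0].round(1),"per deg",(pr(H+.115*np.array([.232*.01745,.973*.01745,1]))[0]-pm).round(2))
    cv2.imwrite(f"pics/f_{c}.png",cv2.resize(im[int(pm[1])-60:int(pm[1])+90,int(pm[0])-75:int(pm[0])+75],(500,500)))
  a=cv2.imread("pics/f_scene.png");b=cv2.imread("pics/f_side.png");cv2.imwrite("pics/f.png",cv2.resize(np.hstack([a,b]),(800,400)))
E
python3 -c "
from px import *
rel(); many(3); fit()
for c in('scene','side'):
  for q in ('wheel','shaft','press_top'): print(c,q,[np.round(d['centre'],4) for d in robot.landmark_of(c,q)[:1]])"
```

```text
t 11.25 rel x,y,z mm [ 0.6 98.8 44.5] F [-0.5 -0.1  1.6] open 0.0005
toolx·(X,Y) [0. 1.]
scene red left-angle [np.float64(-0.4), np.float64(-1.0)] rad 153.2 conf 0.76
scene red left-angle [np.float64(-0.5), np.float64(-1.1)] rad 155.9 conf 0.96
scene red left-angle [np.float64(-0.1), np.float64(-0.7)] rad 156.7 conf 0.72
scene red left-angle [np.float64(-109.3), np.float64(-109.3)] rad 563.4 conf 0.63
side red left-angle [np.float64(-0.7), np.float64(-0.1)] rad 154.1 conf 0.68
side red left-angle [np.float64(-1.0), np.float64(-0.8)] rad 152.6 conf 0.73
side red left-angle [np.float64(122.7), np.float64(122.8)] rad 333.0 conf 0.49
side red left-angle [np.float64(-1.0), np.float64(-1.3)] rad 154.0 conf 0.64
scene n 101 centroid [304.2 183.5] expected upright [304.2 183.6] per deg [0.68 0.23]
side n 33 centroid [279.6 206.7] expected upright [279.7 213.4] per deg [-0.45  0.54]
scene wheel [array([0.5311, 0.0931, 0.1788])]
scene shaft [array([0.4917, 0.0989, 0.1811])]
scene press_top [array([0.3915, 0.1219, 0.2246])]
side wheel [array([0.5321, 0.0917, 0.1808])]
side shaft [array([0.4972, 0.102 , 0.1835])]
side press_top [array([0.3902, 0.1228, 0.225 ])]
```

View pics/f.png

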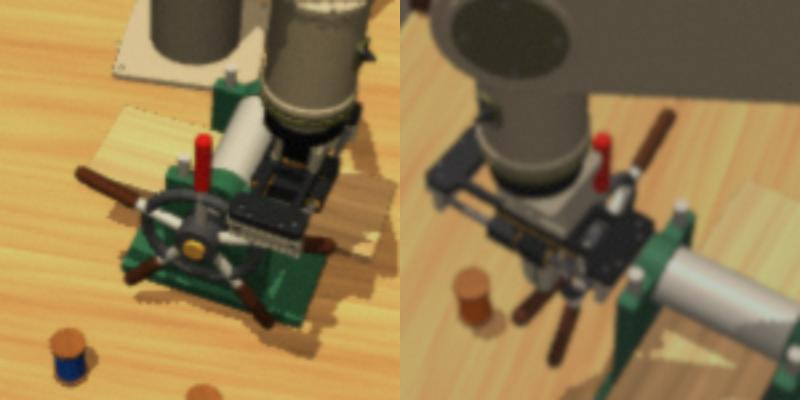

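The crops show the red grip near vertical: (204,165) in the left crop, (602,165) in the right. The reading is about -0.6°, so I'll make a 1 mm nudge and then lift clear.

Request:
play_rows:
  increments: "0.2 0 0.6 0 1;0.4 0 1.1 0 1;0.4 0 1.1 0 1;0.4 0 1.1 0 1;0.4 0 -10 0 1;0 0 -40 0 1;0 0 -80 0 1;0 0 -120 0 1;0 0 -160 0 1;0 0 -200 0 1;50 0 -210 0 1;100 0 -210 0 1;150 0 -210 0 1;150 0 -210 0 1"

```text
t: 13.95
tool_pos: [0.5895, 0.3387, 0.4298]
orientation: [-2.459, -1.951, 0.009]
force: [-0.2, 0.3, -1.9]
opening: 0.0006
gripper_force: 0.0
```

```bash
python3 -c "
from px import *
rel(); many(4); fit()
for q in ('spool_blue','spool_orange','dye_jar','mug','mallet','weight'): print(q,[np.round(d['centre'],3) for d in robot.landmark_of('scene',q)[:1]])"
```

```text
t 13.95 rel x,y,z mm [ -0.9 254.  249.8] F [-0.2  0.3 -1.9] open 0.0006
toolx·(X,Y) [-0.005  1.   ]
scene red left-angle [np.float64(0.6), np.float64(0.2)] rad 154.0 conf 0.57
scene red left-angle [np.float64(0.8), np.float64(0.6)] rad 158.1 conf 0.71
scene red left-angle [np.float64(0.7), np.float64(-0.8)] rad 154.0 conf 0.72
scene red left-angle [np.float64(-1.0), np.float64(-1.0)] rad 156.9 conf 0.95
side red left-angle [np.float64(0.2), np.float64(1.6)] rad 156.9 conf 0.72
side red left-angle [np.float64(0.2), np.float64(-0.5)] rad 154.4 conf 0.97
side red left-angle [np.float64(0.1), np.float64(-0.5)] rad 154.5 conf 0.87
side red left-angle [np.float64(-0.1), np.float64(0.4)] rad 153.7 conf 0.81
scene n 100 centroid [304.6 184. ] expected upright [304.2 183.6] per deg [0.68 0.23]
side n 28 centroid [279.4 206.5] expected upright [279.7 213.4] per deg [-0.45  0.54]
spool_blue []
spool_orange [array([ 0.667,  0.129, -0.001])]
dye_jar [array([0.382, 0.415, 0.002])]
mug [array([ 0.584,  0.483, -0.003])]
mallet [array([ 0.576, -0.474,  0.001])]
weight [array([ 0.386, -0.42 , -0.002])]
```

View pics/f.png

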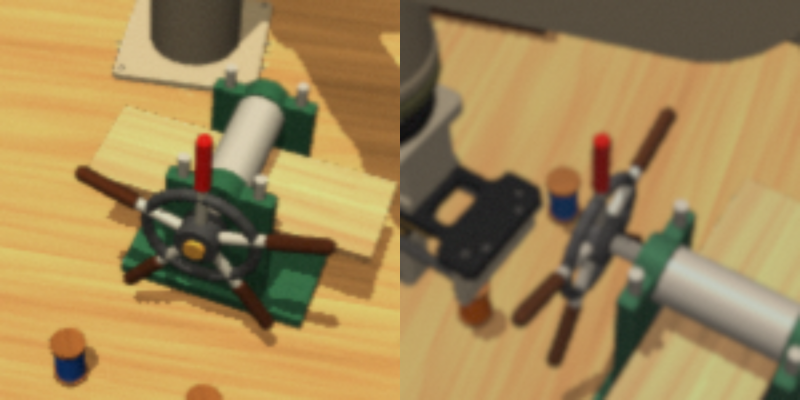

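The red grip is upright at (204,165) in the left crop, within about 0.3°. The arm is clear of the wheel, and the loose things are where they were.

```bash
python3 -c "
from plant import robot
print(robot.close_job())"
```

```text
the job is handed in; nothing more can be done
None
```

The red-gripped spoke now points straight up, within about half a degree by the cameras, with the wheel at rest, the arm clear, the loose things undisturbed, and the job handed in at about 15 s.

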